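Square a coated test coupon and load it on the sloped reading stand

ROBOT

A 7-joint arm with a two-finger parallel gripper is mounted at the origin on a cart in front of the work surface, level with it; the furniture and walls round the work are solid. World frame = base frame: x ahead of the robot, y to its left, z up, the work surface at z = 0. Lengths are in mm, angles in rad, forces in N, time in s.
With the tool pointing down it reaches from about 400 to 850 mm from the base axis. Payload 10.4 kg.
Tool frame: the origin (TCP) lies midway between the tips of the shut fingers; the grasp point (between the pads) lies 19 mm behind it; z points along the fingers, y is the direction in which the jaws open and shut (so a half turn about z gives the same grasp; the last joint's range is limited). The gripper opens to 85 mm and grips with 20 to 120 N. Pads are 22 mm wide; open, the fingers measure 114 mm over their backs; the gripper's body (76 mm by 85 mm) begins 54 mm behind the grasp point. The pads swing forward as they close: fully open they stand 13 mm farther back than shut.
Start: joints at [1.265, 0.332, -0.065, 1.46, 0.022, 1.35, -0.088], TCP at [174.425, -600.189, 231.338] pointing down, gripper open.
Joint ranges: [-2.6, 2.6], [-0.5, 2.12], [-1.47, 1.34], [0.16, 2.42], [-1.27, 4.41], [0.06, 2.06], [-2.6, 2.6]. Speed limits (rad/s): [2.22, 2.22, 2.79, 2.79, 3.14, 3.14, 3.14].

INTERFACE

Orientations are given as a rotation vector (axis times angle).
In Python, from cell import manip gives the robot as it stands. Calls block until the motion is done:
- manip.move_to(position, orientation): joint-space move of the TCP to a pose.
- manip.servo_line(position, frame=None, velocity=150, stop_force=None): straight line of the TCP; frame=None keeps the orientation; velocity is the mean speed in mm/s. With stop_force (N) it stops when the force on the tool has changed by that much, and returns True; else False.
- manip.goto_joints(angles): joint-space move.
- manip.gripper_to(opening, force=None): opening from 0.0 (shut) to 1.0 (fully open); force is the grip in N (None keeps the last); returns when the fingers have stopped.
- manip.sleep(seconds).
- manip.ik(position, orientation): joint angles nearest the present ones, or None.
- manip.read_state(): the state.
- manip.camera(name): name is "side" or "top" or "wrist"; returns a dict with "pixels" (384x512x3 uint8, red, green, blue), "vertical_fov" (degrees; the focal length in pixels is half the picture's height over the tangent of half this angle, whatever the lens; pixels are square), "cx", "cy" (the principal point, pixels), "distortion" ([k1, k2, p1, p2, k3] as OpenCV has them; the pictures are not rectified), "pose" (4x4, takes a point from camera to world coordinates). Camera axes: x right, y down, z forward; pixel columns grow to the right and rows downward; lengths in mm; the calibration is good to about 2 mm. A picture is of the moment at which its call begins. There is no depth.
A pose or a line that the arm cannot do raises manip.MotionError and nothing moves.
- manip.job_done(): hands the job in, once; it reports no verdict.
The state is a dict: "clock": time; "qpos": joint angles; "qd": joint speeds; "effort": joint torques, N m; "eef_pos": TCP position; "tool_rot": TCP orientation; "ft_force": force on the tool from outside, world axes, zero at the start; "wrist_torque": the same for the moment, N m; "width": opening from 0.0 (shut) to 1.0 (fully open).
Only numpy, scipy, OpenCV 4.12 (cv2) and the standard library are available. Lean on these libraries where they do the work, as an engineer would, in place of code of your own. Each camera call takes 0.05 s, during which the arm holds its last target. There are 200 camera calls.

TASK

Square up the loose blue-coated metal coupon in the corner of the flat jig, against both aluminium fences, and leave it lying there for a moment. Then take it by its long edges, lift it off the jig and slide it down the sloped bed of the reading stand until one short end is fully home under the lip, lying flat and straight on the bed. Let go of it and leave the jars and the timer standing where they are.

Things in the scene. Friction and masses are not known exactly. Their poses are not given: they have to be found in the camera images.
- coupon: Loose flat plate, 100 x 45 x 8 mm (x, y, z), about 0.1 kg, bare metal with a blue coated field on top. Origin: centre of its underside; x along its length, z up out of the blue face. Its ends are alike. It starts askew on the jig's plate, 20 to 60 mm from its place in the corner.
- jig: Squaring jig, fixed to the worktop: black plate 170 x 160 x 10 mm (x, y, z), origin at the centre of its underside, its top at z = 10 mm. On it stand aluminium fences 12 mm thick, 8 mm high (tops at z = 18 mm): a long fence in two pieces near its -y side, an end fence near its +x side; coupons go in the corner between them.
- jig_corner (a point): Where the two fences' inner faces meet, at their top; jig frame x = 65, y = -35, z = 18 mm, axes as the jig. Long fence: inner face y = -35 mm, pieces at x = -75 to -12 and 42 to 77 mm (the latter bevelled, full from 48 mm); the gap between, flat plate behind it, is for a finger at the coupon's middle. End fence: inner face x = 65 mm, from y = -35 to 15 mm.
- jig_seat (a point): Point on the jig's plate where the coupon's origin lies when the coupon is squared in the corner (long side on the long fence, one end on the end fence, length along the jig's x): jig frame x = 15, y = -12.5, z = 10 mm.
- reading_bed: Sloped white bed of the dark steel reading stand, fixed. x points up the slope, 27 degrees above horizontal; y left across it; z out of its surface. Origin: on the surface, 55 mm above the worktop, where the coupon's origin lies when home (length along x). Surface z = 0, from x = -58 to 76 mm, 100 mm wide, open at the sides except at the low end.
- bed_stop (a point): Foot of the stop wall's face at the low end of the bed: bed frame x = -50, y = 0, z = 0 mm. The coupon's short end rests against this wall when fully home.
- lip_edge (a point): Middle of the lower edge of the dark lip over the stop: bed frame x = -36, y = 0, z = 13 mm; the lip is 4 mm thick, 13 mm clear above the bed. Beneath it cheeks leave 53 mm of width (y = -26.5 to 26.5 mm) up to x = -32 mm; flared lead-ins 10 mm high go on to about x = -21 mm, where they are about 62 mm apart.
- jar_ochre: Loose jar of ochre paint with a white cap, 52 mm across, 62 mm high; origin at the centre of its underside. Bystander.
- jar_blue: Loose blue jar with a black cap, 46 mm across, 76 mm high; origin at the centre of its underside. Bystander.
- timer: Loose white timer lying flat, 70 x 64 x 20 mm; origin at the centre of its underside. Bystander.

How it is judged (in metres and radians):
On the way, in this order (a step that is already met when the one before it is completed fails the run):
1. the coupon lies squared in the corner of the jig, against both fences (each within 3 mm, 3 degrees) and untouched by the fingers (x of coupon in the frame of jig between 0.012 and 0.017 m and y of coupon in the frame of jig between -0.0145 and -0.0095 m and z of coupon in the frame of jig below 0.012 m and angle between the x axis of coupon and the x axis of jig, either way round below 0.0525 rad and contact force between the fingers and coupon below 0.2 N), for 0.2 s.
2. the coupon is lifted off the jig, at least 20 mm above its plate (z of coupon in the frame of jig above 0.03 m), for 0.1 s.
At the end, for the whole second after the job is handed in: The coupon rests, released, flat on the sloped bed (within 3 mm and 4 degrees), straight along it (4 degrees), with one short end under the lip and within 3 mm of the stop wall (x of coupon in the frame of reading_bed between -0.003 and 0.003 m and y of coupon in the frame of reading_bed between -0.006 and 0.006 m and z of coupon in the frame of reading_bed between -0.003 and 0.003 m and angle between the x axis of coupon and the x axis of reading_bed, either way round below 0.07 rad and angle between the z axis of coupon and the z axis of reading_bed, either way round below 0.07 rad and linear speed of coupon below 0.01 m/s); the robot touches nothing.
It fails at once if a jar or the timer is moved by more than 30 mm (distance of any of jar_ochre, jar_blue, timer from where it was at the start of the episode above 0.03 m).
It fails at once if a jar is tipped over (angle between any of jar_ochre, jar_blue's own z axis and vertical above 0.5 rad).
It also fails if it takes over 58 s, if anything falls off the work surface, if the arm or the gripper's body presses on something with over 40 N, if the wrist force passes 120 N, or if a joint passes its speed limit or range.

## Working session

There is one attempt and no reset: what is moved stays moved. The work goes in short steps, each a Python script; the robot and the scene stay as the last script left them, time stands still between calls to the robot, and variables do not carry over. Pictures are saved under pics/ and viewed, about 8 in all and at most 12, crops included, and the job is handed in when it is done.

```bash
mkdir -p pics; ls
cat > h.py <<'E'
import numpy as np, cv2
from cell import manip
from scipy.spatial.transform import Rotation as R
def snap(name,fn=None):
    c=manip.camera(name); np.savez(f'{name}.npz',**{k:np.array(v) for k,v in c.items()})
    if fn: cv2.imwrite(f'pics/{fn}',c['pixels'][:,:,::-1])
    return c
def load(name):
    d=np.load(f'{name}.npz'); return {k:d[k] for k in d.files}
def K(c):
    f=c['pixels'].shape[0]/2/np.tan(np.radians(float(c['vertical_fov']))/2)
    return np.array([[f,0,float(c['cx'])],[0,f,float(c['cy'])],[0,0,1]])
def rays(c,px):
    p=cv2.undistortPoints(np.array(px,float).reshape(-1,1,2),K(c),np.array(c['distortion'],float)).reshape(-1,2)
    T=np.array(c['pose']); d=np.c_[p,np.ones(len(p))]@T[:3,:3].T
    return T[:3,3],d
def onz(c,px,z):
    o,d=rays(c,px); return o+d*((z-o[2])/d[:,2])[:,None]
def proj(c,P):
    T=np.linalg.inv(np.array(c['pose'])); P=np.array(P,float).reshape(-1,3)@T[:3,:3].T+T[:3,3]
    return cv2.projectPoints(P,np.zeros(3),np.zeros(3),K(c),np.array(c['distortion'],float))[0].reshape(-1,2)
E
python3 - <<'E'
from h import *
for n in ['top','side','wrist']:
    c=snap(n)
    print(n,c['vertical_fov'],c['cx'],c['cy'],np.round(c['distortion'],3),np.round(c['pose'],3).tolist())
a=[cv2.cvtColor(load(n)['pixels'],cv2.COLOR_RGB2BGR) for n in ['top','side']]
cv2.imwrite('pics/top0.png',a[0]);cv2.imwrite('pics/side0.png',a[1])
s=manip.read_state();print(s)
E
```

```text
pics
top 53.582015219514474 252.3479313489151 192.7288009963737 [-0.011  0.     0.     0.     0.   ] [[-0.135, -0.961, 0.241, 256.562], [-0.991, 0.132, -0.031, 40.898], [-0.002, -0.243, -0.97, 1044.898], [0.0, 0.0, 0.0, 1.0]]
side 49.59899994878123 248.4161045170604 190.79355878560335 [0.035 0.    0.    0.    0.   ] [[-0.946, -0.191, 0.262, 138.061], [-0.324, 0.503, -0.801, 1078.69], [0.021, -0.843, -0.538, 781.896], [0.0, 0.0, 0.0, 1.0]]
wrist 68.84126210605072 254.57967111962654 192.0781795666214 [-0.004  0.     0.     0.     0.   ] [[0.279, -0.92, -0.275, 245.595], [-0.96, -0.268, -0.078, -579.372], [-0.002, 0.286, -0.958, 373.517], [0.0, 0.0, 0.0, 1.0]]
{'clock': 0.15, 'qpos': array([ 1.26538924,  0.33269238, -0.06471086,  1.46072648,  0.0215998 ,
        1.34985482, -0.08846915]), 'qd': array([ 6.60205266e-04, -1.76235227e-03,  1.03793096e-03, -2.96621507e-03,
        2.28670623e-04, -6.33470973e-04,  7.52701383e-05]), 'effort': array([ 6.73092691e-04, -6.25827885e+01,  4.92330990e-02, -3.91851461e+01,
        1.63424044e-02,  7.54287379e-03,  2.72744711e-05]), 'eef_pos': array([ 174.3435673 , -599.92125484,  230.73060999]), 'tool_rot': array([-3.10926375e+00, -4.42706108e-01,  2.74791541e-04]), 'ft_force': array([-0.05985431,  0.66144642, -0.71634763]), 'wrist_torque': array([-0.02033363,  0.0212866 , -0.00999762]), 'width': 0.9996874562240644}
```

View pics/top0.png

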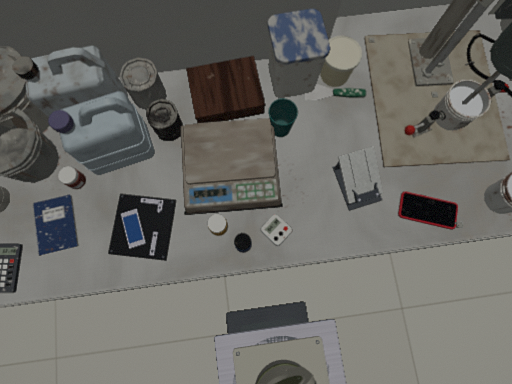

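View pics/side0.png

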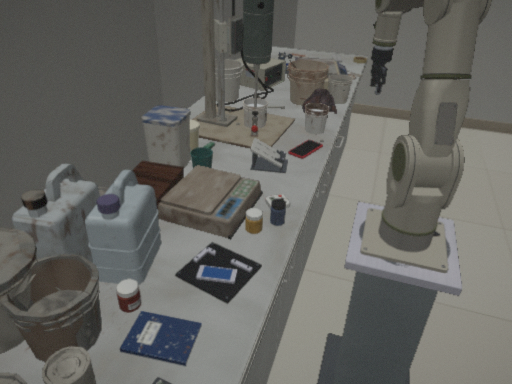

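The top view shows the jig at about (142,227) with the coupon at (133,229). The jars are at (218,223) and (243,243), the timer at (276,230) and the reading stand at (358,180). The side view agrees. Next I'll turn these into rough positions.

Run:
```python
from h import *
c=load('top'); s=load('side')
for n,p,z in [('jig corners',[(118,195),(175,198),(167,259),(110,252)],10),('coupon',[(133,229)],18),('fence pieces',[(151,202),(154,243)],18),('ochre',[(218,223)],62),('blue',[(243,243)],76),('timer',[(276,230)],20),
  ('stand',[(340,157),(371,148),(381,203),(364,208)],60),('scale front',[(186,208),(278,207),(275,122)],60)]:
    print(n,np.round(onz(c,p,z)).tolist())
T=[onz(s,[(266,135)],0)]
print(np.round(onz(s,[(217,274)],18)),np.round(onz(s,[(268,156)],60)))
# stand & jig crop enlarged
I=c['pixels'][:,:,::-1]
a=cv2.resize(I[185:270,100:185],(510,510),interpolation=3)
b=cv2.resize(s['pixels'][125:185,235:305,::-1],(560,480),interpolation=3)
cv2.imwrite('pics/a.png',a)
```

```text
jig corners [[558.0, 382.0, 10.0], [528.0, 224.0, 10.0], [362.0, 260.0, 10.0], [402.0, 412.0, 10.0]]
coupon [[455.0, 344.0, 18.0]]
fence pieces [[523.0, 290.0, 18.0], [409.0, 290.0, 18.0]]
ochre [[432.0, 109.0, 62.0]]
blue [[370.0, 51.0, 76.0]]
timer [[399.0, -42.0, 20.0]]
stand [[568.0, -242.0, 60.0], [582.0, -332.0, 60.0], [427.0, -325.0, 60.0], [420.0, -278.0, 60.0]]
scale front [[484.0, 189.0, 60.0], [453.0, -53.0, 60.0], [695.0, -81.0, 60.0]]
[[457. 349.  18.]] [[ 500. -251.   60.]]
```

Run:
```python
from h import *
o=R.from_euler('x',np.pi).as_rotvec()
manip.move_to([400,-290,230],o); snap('wrist','w_stand.png'); np.savez('ws.npz',**np.load('wrist.npz'))
a=R.from_euler('z',-0.2)*R.from_euler('x',np.pi)
manip.move_to([365,330,200],a.as_rotvec()); snap('wrist','w_jig.png'); np.savez('wj.npz',**np.load('wrist.npz'))
s=manip.read_state();print(s['clock'],s['qpos'],s['eef_pos'])
```

```text
3.9 [-0.76426066  0.06478216 -0.06414077  1.84445693  0.00456821  1.23244526
 -2.60225499] [365.7211865  329.22470632 200.01007335]
```

Run:
```python
from h import *
a=R.from_euler('z',np.pi-0.25)*R.from_euler('x',np.pi)
q=manip.ik([440,320,220],a.as_rotvec()); print(q)
if q is not None and abs(q[6])<2.4: manip.goto_joints(q)
s=manip.read_state();print(s['clock'],s['qpos'])
a=load('ws')['pixels'];b=load('wj')['pixels']
cv2.imwrite('pics/w_both.png',np.vstack([b,])[:,:,::-1])
```

```text
[-0.57262574  0.16829639 -0.15659454  1.68740326  0.0272068   1.28801349
  0.58616003]
6.5917 [-0.57269635  0.16824439 -0.15659428  1.68745614  0.02719877  1.28802253
  0.5856693 ]
```

View pics/w_stand.png

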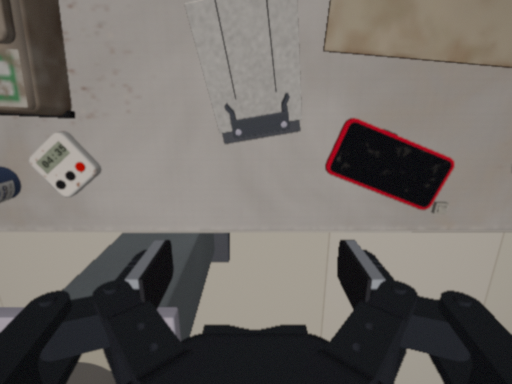

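View pics/w_jig.png

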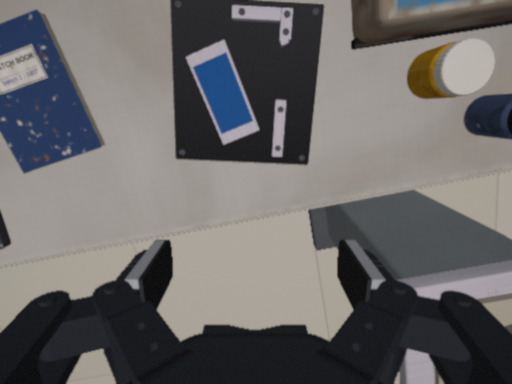

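The wrist view at the jig shows the plate corners at about (177,158), (307,163) and (322,3). The end fence runs (233–292, 6–44) with the short fence piece, the long fence piece is at about (279,128), and the coupon is at (222,92). In the stand view the lip bar is at (262,127) and the bed runs up the image towards +x. Joint 7 reached its limit in that pose, so I moved off it and will keep the half-turned yaw. Now I'll measure.

```bash
cat > meas.py <<'E'
from h import *
c=load('wj'); I=c['pixels']; hsv=cv2.cvtColor(I,cv2.COLOR_RGB2HSV)
def big(m,roi,n=1):
    M=np.zeros_like(m); x0,y0,x1,y1=roi; M[y0:y1,x0:x1]=m[y0:y1,x0:x1]
    cs=sorted(cv2.findContours(M,0,1)[0],key=cv2.contourArea)[::-1]
    return cs[:n]
roi=(165,0,330,170)
V=I.max(2)
# coupon: bright or blue inside plate
obj=((V>95)*255).astype(np.uint8)
cs=big(obj,(176,3,318,160),4)
for k in cs: print(cv2.minAreaRect(k),cv2.contourArea(k))
cp=[k for k in cs if cv2.pointPolygonTest(k,(222,92),False)>=0][0]
lf=[k for k in cs if cv2.pointPolygonTest(k,(279,128),False)>=0][0]
def rect(k,z):
    P=onz(c,k.reshape(-1,2),z)[:,:2].astype(np.float32); r=cv2.minAreaRect(P); return r
def ax(r):  # centre, long length, short, long-axis angle
    b=cv2.boxPoints(r); e=[b[1]-b[0],b[2]-b[1]]; L=[np.linalg.norm(v) for v in e]; i=int(L[1]>L[0])
    a=np.arctan2(e[i][1],e[i][0]); a=(a+np.pi/2)%np.pi-np.pi/2
    return np.array(r[0]),L[i],L[1-i],a
print('coupon',ax(rect(cp,18))); print('longfence',ax(rect(lf,18)))
# plate: dark mask, hull-filled
d=((V<60)*255).astype(np.uint8); pl=big(d,roi)[0]; P=onz(c,pl.reshape(-1,2),10)[:,:2]
pix=pl.reshape(-1,2)
def line(sel):
    q=P[sel]; 
    vx,vy,x,y=cv2.fitLine(q.astype(np.float32),cv2.DIST_HUBER,0,.01,.01).ravel(); return np.array([x,y]),np.arctan2(vy,vx)
L=line((pix[:,0]<180)&(pix[:,1]>20)&(pix[:,1]<145)); Rr=line((pix[:,0]>300)&(pix[:,1]>15)&(pix[:,1]<150)); B=line((pix[:,1]>150)&(pix[:,0]>190)&(pix[:,0]<298))
print(L,Rr,B)
def isect(a,b):
    A=np.array([[np.cos(a[1]),-np.cos(b[1])],[np.sin(a[1]),-np.sin(b[1])]]); t=np.linalg.solve(A,b[0]-a[0]); return a[0]+t[0]*np.array([np.cos(a[1]),np.sin(a[1])])
bl,br=isect(L,B),isect(Rr,B); print('bl,br',bl,br,np.linalg.norm(bl-br),'expect 160')
yaw=np.arctan2(*(br-bl)[::-1])+np.pi/2; print('yaw bottom',yaw,'left',L[1],'right',Rr[1])
np.savez('raw.npz',bl=bl,br=br)
y=np.median([yaw,(L[1]+np.pi/2)%np.pi-np.pi/2,(Rr[1]+np.pi/2)%np.pi-np.pi/2]); M=np.array([[np.cos(y),-np.sin(y)],[np.sin(y),np.cos(y)]])
o=(bl+br)/2+M@[85,0]; lc=ax(rect(lf,18)); o2=lc[0]-M@[-43.5,-41]
print('jig yaw',y,'origin from plate',o,'from fence',o2)
cc=ax(rect(cp,18)); print('coupon in jig',M.T@(cc[0]-(o+o2)/2),cc[3]-y)
E
python3 meas.py
```

```text
((222.606201171875, 92.09292602539062), (97.98178100585938, 43.1220817565918), 67.7509765625) 3941.5
((261.2315979003906, 24.715221405029297), (62.0715446472168, 38.26845932006836), 3.094058036804199) 1071.5
((278.4898376464844, 127.64213562011719), (11.898256301879883, 57.496368408203125), 4.085616588592529) 605.5
((313.0, 114.5), (89.0, 8.0), 90.0) 363.0
coupon (array([459.89538574, 345.64733887]), np.float32(100.62046), np.float32(45.892677), np.float32(0.18070102))
longfence (array([411.80792236, 292.86791992]), np.float32(63.459286), np.float32(13.310245), np.float32(-0.24730968))
(array([491.11844, 395.36597], dtype=float32), np.float32(-0.24504867)) (array([450.86066, 244.73308], dtype=float32), np.float32(-0.24957733)) (array([381.88675, 335.32886], dtype=float32), np.float32(1.3250979))
bl,br [402.49924 417.52734] [364.6772  266.70053] 155.49673 expect 160
yaw bottom -0.24569833 left -0.24504867 right -0.24957733
jig yaw -0.24569833 origin from plate [466.03545225 321.43908471] from fence [463.97410166 322.05592886]
coupon in jig [-10.76919011  21.93928937] 0.42639935
```

The sizes check out: coupon 100.6 x 45.9, fence 63.5 x 13.3, and the three jig yaw estimates agree. Now I'll grasp the coupon where it lies, touching down on the plate to find the height.

```bash
cat >> h.py <<'E'
JY=-0.2465; JO=np.array([464.3,321.9]); JM=np.array([[np.cos(JY),-np.sin(JY)],[np.sin(JY),np.cos(JY)]])
def down(yaw): return (R.from_euler('z',yaw)*R.from_euler('x',np.pi)).as_rotvec()
def jw(x,y,z): return np.r_[JO+JM@[x,y],z]
def st(tag):
    s=manip.read_state(); e=s['eef_pos']
    print(tag,'t',round(s['clock'],2),'tcp',np.round(e,1),'jig',np.round(JM.T@(e[:2]-JO),1),'w',round(s['width'],3),'F',np.round(s['ft_force'],1)); return s
E
python3 - <<'E'
from h import *
c=np.array([459.9,345.6]); o=down(np.pi+0.18)
manip.gripper_to(0.72,30)
manip.move_to(np.r_[c,45],o); st('above')
hit=manip.servo_line(np.r_[c,-4],velocity=40,stop_force=5); s=st(f'hit {hit}')
z=s['eef_pos'][2]
manip.servo_line(np.r_[c,z+3],velocity=30); st('up')
manip.gripper_to(0.0,40); st('closed')
snap('wrist','grip.png')
E
```

```text
above t 7.7 tcp [460.6 346.1  46.3] jig [-9.5 22.5] w 0.719 F [-0.6  0.5  0.9]
hit True t 8.63 tcp [459.7 345.4   4.7] jig [-10.2  21.7] w 0.721 F [-2.7 -2.6 10.4]
up t 8.9 tcp [460.  345.7   7.6] jig [-10.  22.] w 0.723 F [-0.2 -0.6  0.8]
closed t 9.19 tcp [460.2 346.    8.2] jig [-9.8 22.4] w 0.509 F [-1.4 -0.1  6.5]
```

View pics/grip.png

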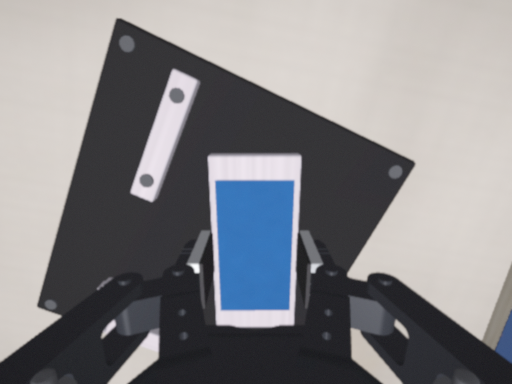

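The coupon is gripped (width 0.509, about 45 mm) and centred between the pads. The coupon spans rows 155–327 and the long fence piece is at about (165,135). I'll refine from this closer view, then lift, rotate and push into the corner.

Run:
```python
from h import *
c=load('wrist'); I=c['pixels']; V=I.max(2)
m=((V>95)*255).astype(np.uint8); m2=np.zeros_like(m); m2[60:210,125:205]=m[60:210,125:205]
k=max(cv2.findContours(m2,0,1)[0],key=cv2.contourArea)
P=onz(c,k.reshape(-1,2),18)[:,:2].astype(np.float32); r=cv2.minAreaRect(P); b=cv2.boxPoints(r)
e=[b[1]-b[0],b[2]-b[1]]; e=max(e,key=np.linalg.norm); a=(np.arctan2(e[1],e[0])+np.pi/2)%np.pi-np.pi/2
print('fence',r,a,'origin->',np.array(r[0])-JM@[-43.5,-41])
e=onz(c,[(254,154.5),(254,327)],18)[:,:2]; print('coupon ends',e,np.linalg.norm(e[0]-e[1]),'mid',e.mean(0), 'tcp',manip.read_state()['eef_pos'])
```

```text
fence ((411.59112548828125, 293.3392639160156), (13.75523567199707, 63.796024322509766), 75.74826049804688) -0.24874032 origin-> [463.78068641 322.48544259]
coupon ends [[410.67915191 336.86319742]
 [509.46133695 354.75934538]] 100.39019968343212 mid [460.07024443 345.8112714 ] tcp [460.25813374 345.99390323   8.25101223]
```

```bash
sed -i 's/^JY=-0.2465; JO=np.array(\[464.3,321.9\])/JY=-0.248; JO=np.array([464.0,322.2])/' h.py
python3 - <<'E'
from h import *
o=down(np.pi+JY)
manip.servo_line([460.2,346,14],velocity=40)
manip.servo_line(jw(-10,22,14),frame=o,velocity=60); st('rot')
manip.servo_line(jw(11.5,-9,14),velocity=60); st('over')
h=manip.servo_line(jw(11.5,-9,7.5),velocity=25,stop_force=4); s=st(f'down {h}')
z=max(s['eef_pos'][2],8.0)+.3
h=manip.servo_line(jw(20,-9,z),velocity=20,stop_force=6); s=st(f'pushx {h}')
x=(JM.T@(s['eef_pos'][:2]-JO))[0]
h=manip.servo_line(jw(x,-18,z),velocity=20,stop_force=6); s=st(f'pushy {h}')
snap('wrist','push.png')
E
```

```text
rot t 10.12 tcp [459.6 345.9  13.8] jig [-10.1  21.9] w 0.513 F [ 0.4  0.6 -0.4]
over t 10.9 tcp [472.8 311.   14.1] jig [11.3 -8.7] w 0.513 F [ 0.3  0.2 -0.9]
down True t 11.19 tcp [472.9 311.3   8.2] jig [11.3 -8.4] w 0.513 F [-0.9 -0.6  6.5]
pushx True t 11.41 tcp [473.  311.3   8.2] jig [11.4 -8.4] w 0.514 F [-2.  -0.5  4.5]
pushy True t 11.76 tcp [471.5 306.4   8.3] jig [ 11.1 -13.4] w 0.515 F [0.1 1.1 2.5]
```

Run:
```python
from h import *
manip.servo_line(jw(11.1,-12.5,9.2),velocity=20); manip.sleep(.1); st('up')
h=manip.servo_line(jw(21,-12.5,9.2),velocity=25,stop_force=8); s=st(f'pushx {h}')
x=(JM.T@(s['eef_pos'][:2]-JO))[0]
h=manip.servo_line(jw(x,-18,9.2),velocity=25,stop_force=8); s=st(f'pushy {h}')
snap('wrist','push2.png')
```

```text
up t 12.16 tcp [471.4 307.    8.8] jig [ 10.9 -12.9] w 0.511 F [-0.3  0.2 -0.3]
pushx True t 12.46 tcp [475.1 306.1   8.3] jig [ 14.7 -12.9] w 0.511 F [ 0.3  0.3 -0.8]
pushy True t 12.67 tcp [474.9 305.5   8.9] jig [ 14.7 -13.5] w 0.509 F [1.8 2.  1.5]
```

View pics/push2.png

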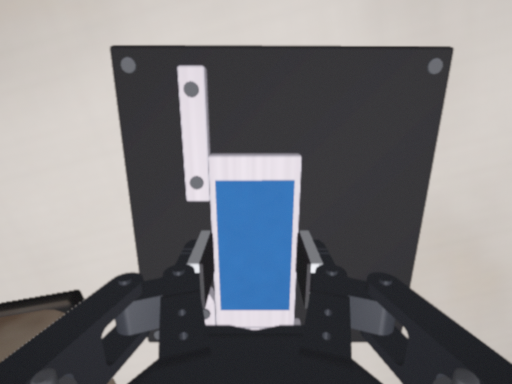

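The coupon's long edge (column ~210) lies along the fence's inner face (column ~208), and TCP x stopped at 14.7 against the end fence. Now I'll release and check.

Run:
```python
from h import *
manip.gripper_to(0.72); manip.sleep(.4); s=st('open')
c=snap('wrist','rel.png'); I=c['pixels'].astype(int)
# blue field + fence edges
b=((I[:,:,2]-I[:,:,0]>60)*255).astype(np.uint8); k=max(cv2.findContours(b,0,1)[0],key=cv2.contourArea)
r=cv2.minAreaRect(onz(c,k.reshape(-1,2),18)[:,:2].astype(np.float32)); print('blue',r,'jig',JM.T@(np.array(r[0])-JO), 'ang vs jig', (np.radians(r[2])-JY+np.pi/4)%(np.pi/2)-np.pi/4)
V=c['pixels'].max(2)
for row in (175,190): print(row,V[row,196:222].tolist())
for q in (JO+JM@[15,-12.5],): print('seat',q)
e=onz(c,[(254,154.5)],18)[0,:2]; print('far end in jig',JM.T@(e-JO))
```

```text
open t 13.43 tcp [474.2 305.1   8.3] jig [ 14.1 -14.1] w 0.725 F [-0.8  0.4  0.2]
blue ((474.92681884765625, 306.066162109375), (38.448055267333984, 74.93611907958984), 75.84407043457031) jig [ 14.55281887 -12.95806923] ang vs jig 0.0009324204028420269
175 [233, 233, 235, 235, 234, 234, 233, 233, 233, 232, 232, 231, 225, 210, 202, 217, 226, 230, 231, 232, 233, 234, 235, 236, 237, 236]
190 [183, 169, 171, 181, 197, 211, 226, 232, 233, 233, 232, 232, 230, 218, 196, 213, 225, 229, 229, 227, 214, 194, 186, 186, 186, 186]
seat [475.47275886 306.40044924]
far end in jig [-36.44027493 -13.77881278]
```

The seam is closed, the angle is 0.001 rad and the position in the jig frame is (14.6, -13.0), so the coupon is squared. Next: regrip, lift and go to view the stand.

Run:
```python
from h import *
manip.servo_line(jw(14.7,-12.9,8.8),velocity=20); st('centre')
manip.gripper_to(0.0,60); s=st('closed')
manip.servo_line(jw(14.7,-12.9,200),velocity=150); manip.sleep(.05); st('lift')
o=down(0.15)
q=manip.ik([395,-285,190],o); print(q)
if q is not None and abs(q[6])<2.4:
    manip.goto_joints(q); st('view'); snap('wrist','stand2.png')
```

```text
centre t 13.73 tcp [475.2 306.2   8.9] jig [ 14.8 -12.8] w 0.717 F [ 0.2 -0.2  0.9]
closed t 14.03 tcp [475.3 306.3   9.3] jig [ 14.9 -12.6] w 0.501 F [-0.4 -0.9  5.6]
lift t 15.51 tcp [474.7 305.8 199. ] jig [ 14.4 -13.3] w 0.501 F [-0.5  0.6 -1.5]
[-0.03206608  0.04176718  0.5840986   1.89868777 -0.02462988  1.20815676
 -0.86042628]
view t 17.65 tcp [ 395.6 -284.3  190. ] jig [  82.6 -604.7] w 0.5 F [-0.7  0.3 -1.2]
```

View pics/stand2.png

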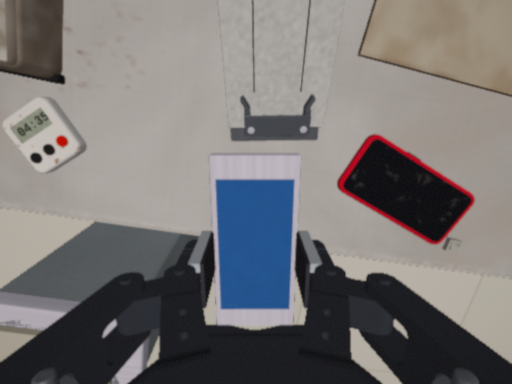

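The stand is clear in view: lip bar at columns 245–312, rows 115–139, flare tips at about (243,97) and (313,97), and bed edges near columns 222 and 338. I'll enlarge one crop to read the edges exactly.

Run:
```python
from h import *
c=load('wrist'); np.savez('ws2.npz',**np.load('wrist.npz')); I=c['pixels']
cr=cv2.resize(I[85:148,218:348,::-1],None,fx=6,fy=6,interpolation=cv2.INTER_CUBIC); cv2.imwrite('pics/crop.png',cr)
V=I.max(2)
for r in (10,50,90): print(r,V[r,212:232].tolist(),V[r,322:348].tolist())
```

```text
10 [165, 165, 165, 165, 165, 161, 157, 164, 168, 170, 169, 169, 169, 169, 168, 167, 166, 166, 165, 167] [169, 168, 168, 169, 167, 166, 165, 165, 165, 163, 162, 161, 162, 163, 163, 165, 166, 167, 167, 166, 162, 159, 165, 168, 168, 167]
50 [171, 171, 171, 171, 172, 172, 172, 173, 169, 162, 161, 168, 172, 173, 173, 171, 170, 168, 169, 170] [159, 160, 162, 165, 168, 168, 166, 163, 161, 162, 163, 166, 167, 165, 161, 162, 164, 163, 164, 164, 164, 164, 164, 165, 164, 166]
90 [170, 170, 170, 171, 171, 170, 170, 171, 172, 172, 172, 172, 169, 162, 168, 170, 169, 167, 167, 166] [167, 166, 166, 166, 167, 169, 166, 159, 163, 165, 166, 165, 164, 164, 164, 164, 163, 164, 165, 165, 164, 165, 164, 164, 164, 165]
```

View pics/crop.png

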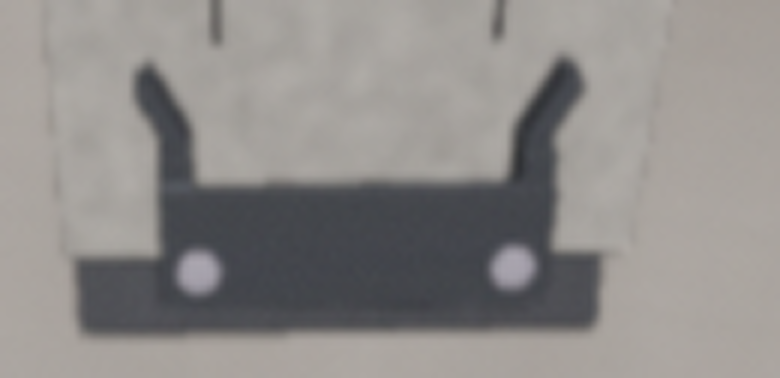

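Run:
```python
from h import *
c=load('ws2'); s27,c27=np.sin(np.radians(27)),np.cos(np.radians(27))
px=lambda p:[218+(p[0]+.5)/6-.5,85+(p[1]+.5)/6-.5]
H=lambda x,z:55+x*s27+z*c27
def pair(a,b,x,z):
    P=onz(c,[px(a),px(b)],H(x,z)); d=P[0]-P[1]; yaw=np.arctan2(-d[0],d[1]); m=P.mean(0)[:2]
    xo=x*c27-z*s27   # horizontal offset from origin along heading
    print('width',round(np.linalg.norm(d),1),'yaw',round(yaw,4),'origin',np.round(m-xo*np.array([np.cos(yaw),np.sin(yaw)]),1)); return m,yaw
pair((160,182),(556,183),-36,17)      # lip upslope top edge
pair((145,68),(566,62),-21,10)        # flare tips
pair((199,273),(513,268),-46,17)      # screws (x guessed)
# bed edges on the bed plane
yaw=0.13;O=np.array([500.,-290,55])
for _ in range(2):
  u=np.array([np.cos(yaw),np.sin(yaw),0]); n=np.r_[-s27*u[:2],c27]; bx=np.r_[c27*u[:2],s27]; by=np.cross(n,bx)
  def onb(p):
    o,d=rays(c,p); P=o+d*(((O-o)@n)/(d@n))[:,None]; return np.c_[(P-O)@bx,(P-O)@by]
  l=onb([(218,10),(221.5,50),(225,90)]); r=onb([(343,10),(336,50),(329,90)])
  fl=np.polyfit(l[:,0],l[:,1],1); fr=np.polyfit(r[:,0],r[:,1],1); print('L',l.round(1).tolist(),'R',r.round(1).tolist(),'slopes',fl[0],fr[0])
  yaw+=(fl[0]+fr[0])/2; m=(l[:,1].mean()+r[:,1].mean())/2; O=O+by*m; print('yaw',yaw,'shift y',m,O)
```

```text
width 63.4 yaw 0.1499 origin [ 505.7 -289.2]
width 66.0 yaw 0.1658 origin [ 506.7 -287.8]
width 51.8 yaw 0.1679 origin [ 500.4 -289.5]
L [[51.6, 51.9], [21.9, 50.9], [-13.7, 49.8]] R [[53.7, -47.3], [24.1, -48.2], [-11.3, -49.3]] slopes 0.03229104550338974 0.03100712743367165
yaw 0.1616490864685307 shift y 1.3078664338610402 [ 499.83045586 -288.70316948   55.        ]
L [[53.1, 49.0], [23.5, 48.9], [-12.1, 48.7]] R [[52.2, -50.3], [22.5, -50.3], [-13.1, -50.4]] slopes 0.004049213331463827 0.002861341248931018
yaw 0.16510436375872814 shift y -0.7291655512484212 [ 499.94781214 -289.42282906   55.        ]
```

The lip, flare tips and bed edges agree: yaw is about 0.165, origin about (505.9, -288.5, 55), and bed width measured 99 mm. Next I'll approach perpendicular to the bed, touch down and slide home.

```bash
cat >> h.py <<'E'
BY=0.165; BO=np.array([505.9,-288.5,55.]); BR=(R.from_euler('z',BY)*R.from_euler('y',-np.radians(27)))
BM=BR.as_matrix(); BT=(BR*R.from_euler('x',np.pi)).as_rotvec()
def bw(x,y,z): return BO+BM@[x,y,z]
def sb(tag):
    s=manip.read_state(); b=BM.T@(s['eef_pos']-BO); e=(R.from_rotvec(BT).inv()*R.from_rotvec(s['tool_rot'])).as_rotvec()
    print(tag,'t',round(s['clock'],2),'bed',np.round(b,1),'rot',np.round(e,3),'w',round(s['width'],3),'F bed',np.round(BM.T@s['ft_force'],1)); return b
E
python3 - <<'E'
from h import *
print(BM.round(2).tolist())
q=manip.ik(bw(36,0,60),BT); print(q, manip.ik(bw(0,0,0),BT))
if q is not None and abs(q[6])<2.4 and .15<q[5]<1.95:
    manip.goto_joints(q); sb('pre')
    manip.servo_line(bw(36,0,8),velocity=80); manip.sleep(.1); sb('near')
    h=manip.servo_line(bw(36,0,-5),velocity=25,stop_force=5); b=sb(f'touch {h}')
    z=b[2]+1.2
    manip.servo_line(bw(36,0,z),velocity=20); manip.sleep(.1); sb('raised')
    snap('wrist','pre.png')
E
```

```text
[[0.88, -0.16, -0.45], [0.15, 0.99, -0.07], [0.45, 0.0, 0.89]]
[ 0.06962007  0.15082335  0.59840642  2.03925857 -0.64692773  0.74475701
 -0.32397852] [ 0.17007454  0.26667941  0.51006209  2.09195509 -0.83822227  0.64481376
 -0.11888274]
pre t 18.34 bed [36.1  0.6 60.1] rot [ 0.001 -0.002 -0.001] w 0.502 F bed [-0.8  0.5 -0.5]
near t 19.24 bed [36.4 -0.3  8.6] rot [-0.001  0.001  0.   ] w 0.508 F bed [-0.3  1.  -0.9]
touch True t 19.62 bed [36.3 -0.2  0.6] rot [0.    0.001 0.   ] w 0.506 F bed [0.7 1.6 7. ]
raised t 19.98 bed [35.8  0.1  1.6] rot [ 0.    -0.001  0.   ] w 0.502 F bed [-0.5  0.2  0.5]
```

View pics/pre.png

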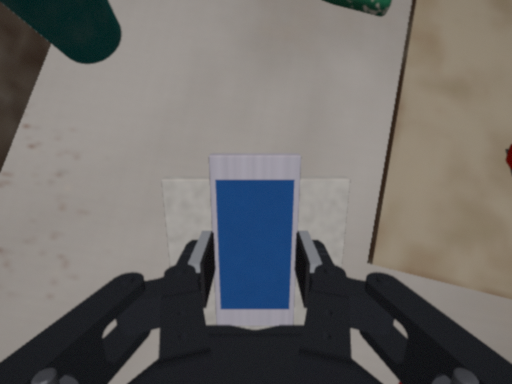

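The coupon is centred across the bed (bed edges at columns 162 and 349, coupon 209–301) and parallel to it. Touchdown came at z = 0.6, as expected. Now I'll slide it down.

Run:
```python
from h import *
z=1.8
h=manip.servo_line(bw(-8,0,z),velocity=40,stop_force=7); b=sb(f'slide {h}')
snap('wrist','home.png'); snap('side','home_side.png'); snap('top','home_top.png')
```

```text
slide True t 20.96 bed [-4.1 -0.   1.8] rot [0.    0.001 0.001] w 0.503 F bed [ 3.3 -0.7 -0.3]
```

Run:
```python
from h import *
c=load('wrist')
V=c['pixels'].astype(int)
def onb(p,z):
    o,d=rays(c,p); n=BM[:,2]; P=o+d*(((BO+n*z-o)@n)/(d@n))[:,None]; return ((P-BO)@BM).round(1)
g=cv2.cvtColor(c['pixels'],cv2.COLOR_RGB2GRAY)
for col in (190,320): print(col,[(r,int(g[r,col])) for r in range(96,150,2)])
print([(r,int(g[r,255])) for r in range(146,160)])
print('coupon end',onb([(255,154.5)],9.5), 'px bed x=76 ->',proj(c,[bw(76,20,0),bw(76,-20,0)]).round(1).tolist())
cv2.imwrite('pics/home_c.png',np.hstack([c['pixels'][40:384,100:412],cv2.resize(load('side')['pixels'][120:190,235:305],(344,344),interpolation=3)])[:,:,::-1])
```

```text
190 [(96, 144), (98, 147), (100, 161), (102, 158), (104, 158), (106, 156), (108, 155), (110, 153), (112, 153), (114, 152), (116, 152), (118, 152), (120, 154), (122, 156), (124, 158), (126, 158), (128, 157), (130, 157), (132, 157), (134, 160), (136, 159), (138, 157), (140, 155), (142, 153), (144, 153), (146, 152), (148, 152)]
320 [(96, 144), (98, 146), (100, 158), (102, 157), (104, 160), (106, 162), (108, 160), (110, 159), (112, 158), (114, 157), (116, 157), (118, 156), (120, 157), (122, 156), (124, 156), (126, 155), (128, 155), (130, 156), (132, 157), (134, 155), (136, 155), (138, 155), (140, 155), (142, 155), (144, 157), (146, 157), (148, 159)]
[(146, 158), (147, 157), (148, 158), (149, 158), (150, 159), (151, 158), (152, 155), (153, 148), (154, 145), (155, 151), (156, 157), (157, 156), (158, 153), (159, 153)]
coupon end [[48.8 -0.1  9.5]] px bed x=76 -> [[213.7, 95.9], [295.8, 95.8]]
```

View pics/home_c.png

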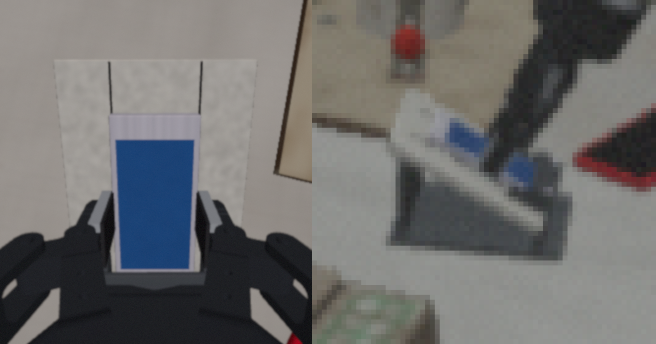

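Run:
```python
from h import *
sb('now'); c=snap('wrist')
def onb(p,z):
    o,d=rays(c,p); n=BM[:,2]; P=o+d*(((BO+n*z-o)@n)/(d@n))[:,None]; return ((P-BO)@BM).round(1)
g=cv2.cvtColor(c['pixels'],cv2.COLOR_RGB2GRAY).astype(int)
e=[r for r in range(90,106)]; print([int(g[r,180:205].mean()) for r in e],[int(g[r,312:335].mean()) for r in e])
print('coupon far/near end',onb([(255,154)],10.3).tolist(),'bed top edge',onb([(190,98.5),(320,98.5)],0).tolist(), 'bed edges', onb([(154,98.5),(355,98.5)],0).tolist())
```

```text
now t 21.11 bed [-4.1  0.   1.7] rot [0.    0.    0.001] w 0.504 F bed [ 3.9 -1.7  0.4]
[145, 145, 145, 145, 145, 145, 145, 146, 147, 154, 161, 159, 157, 157, 157, 157] [144, 143, 143, 143, 143, 144, 144, 144, 147, 153, 157, 156, 156, 157, 157, 157]
coupon far/near end [[49.2, -0.1, 10.3]] bed top edge [[74.8, 31.6, -0.0], [74.7, -31.8, 0.0]] bed edges [[74.8, 49.2, -0.0], [74.7, -48.9, -0.0]]
```

The differential check (coupon end to bed's top edge is 25.6 mm, nominal 26) and the steady 4 N reaction say it is at the wall. Next: lower, release, withdraw and check.

Run:
```python
from h import *
h=manip.servo_line(bw(-4,0,-2),velocity=20,stop_force=4); b=sb(f'low {h}')
manip.gripper_to(0.75); manip.sleep(.2); sb('open')
manip.servo_line(bw(-3,0,12),velocity=40); 
manip.servo_line(bw(-3,0,70),velocity=120); manip.sleep(.2); sb('up')
c=snap('wrist','rel2.png')
def onb(p,z):
    o,d=rays(c,p); n=BM[:,2]; P=o+d*(((BO+n*z-o)@n)/(d@n))[:,None]; return (P-BO)@BM
I=c['pixels'].astype(int)
k=max(cv2.findContours(((I[:,:,2]-I[:,:,0]>60)*255).astype(np.uint8),0,1)[0],key=cv2.contourArea)
r=cv2.minAreaRect(onb(k.reshape(-1,2),8)[:,:2].astype(np.float32)); print('blue',r)
```

```text
low True t 21.37 bed [-4.1 -0.1  0.5] rot [0.002 0.    0.002] w 0.502 F bed [ 0.   4.  14.4]
open t 21.91 bed [-3.8 -0.2  0.1] rot [0.001 0.    0.001] w 0.749 F bed [-0.2 -0.2 -0.8]
up t 23.18 bed [-3.4  0.4 69.3] rot [ 0.002 -0.001  0.001] w 0.75 F bed [ 0.8 -0.5 -0. ]
blue ((-1.7656974792480469, 0.29722023010253906), (74.1512222290039, 37.823482513427734), 0.05902061238884926)
```

View pics/rel2.png

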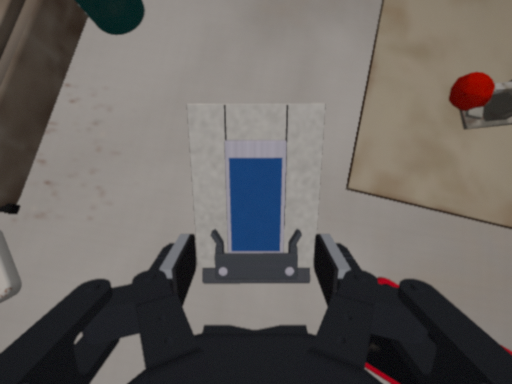

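Run:
```python
from h import *
c=load('wrist')
def onb(p,z):
    o,d=rays(c,p); n=BM[:,2]; P=o+d*(((BO+n*z-o)@n)/(d@n))[:,None]; return ((P-BO)@BM).round(1).tolist()
g=cv2.cvtColor(c['pixels'],cv2.COLOR_RGB2GRAY).astype(float)
print('bedrows',[(r,int(g[r,195:220].mean())) for r in range(97,109)],'coupon rows',[(r,int(g[r,232:280].mean())) for r in range(133,146)])
print('cols@150',[(x,int(g[145:155,x].mean())) for x in list(range(220,230))+list(range(281,291))])
print('bed top',onb([(205,102.5),(310,102.5)],0),'coupon end',onb([(255,139)],8),'bed edges',onb([(188,104),(325,104),(195,230)],0))
print('lip edge px',onb([(230,253),(280,253)],17),'flare tips',onb([(215,232),(297,232)],10))
st('')
```

```text
bedrows [(97, 141), (98, 141), (99, 141), (100, 141), (101, 141), (102, 143), (103, 150), (104, 157), (105, 155), (106, 153), (107, 153), (108, 152)] coupon rows [(133, 150), (134, 150), (135, 151), (136, 151), (137, 151), (138, 150), (139, 147), (140, 146), (141, 148), (142, 150), (143, 149), (144, 148), (145, 148)]
cols@150 [(220, 155), (221, 155), (222, 154), (223, 148), (224, 135), (225, 136), (226, 142), (227, 145), (228, 146), (229, 148), (281, 147), (282, 147), (283, 145), (284, 144), (285, 137), (286, 123), (287, 139), (288, 147), (289, 149), (290, 149)]
bed top [[74.9, 36.3, 0.0], [74.8, -39.2, 0.0]] coupon end [[49.7, 0.4, 8.0]] bed edges [[73.9, 48.6, 0.0], [73.8, -50.1, -0.0], [-24.9, 49.7, 0.0]]
lip edge px [[-36.6, 19.8, 17.0], [-36.6, -18.9, 17.0]] flare tips [[-22.1, 31.8, 10.0], [-22.1, -32.5, 10.0]]
 t 23.23 tcp [ 471.8 -293.9  115.3] jig [ 158.8 -595.3] w 0.748 F [0.4 0.  0.3]
```

Run:
```python
from h import *
manip.job_done(); print(manip.read_state()['clock'])
```

```text
the job is handed in; nothing more can be done
the job is handed in; nothing more can be done
```

I squared the coupon in the jig corner, released it for 0.4 s, then regripped it by its long edges and lifted it off. It then went down the sloped bed to the stop, where I let go and withdrew before handing in. The last clock reading was about 23 s of the 58 s allowed.

**Jig check:** After release, the coupon measured x = 14.6, y = -13.0 mm in the jig frame, with 0.001 rad of misalignment. The seam against the long fence was closed.

**Bed check:** After release, the coupon lay straight, within about 0.1° of the bed axis and about 1 mm of centre across it. Its low end was under the lip.
- The distance from the coupon's upper end to the bed's top edge was about 25.3 mm (26 mm when fully home), which puts it at x ≈ +0.7 mm. Measured against the lip, it came out at x ≈ -0.2 mm. Both are within the 3 mm allowed.
- The gripper was clear of the coupon, about 70 mm above the bed.

**What disagreed:**
- The push against the stop wall ended at -4.1 mm by arm position in my estimated bed frame. About 1 mm of that is error in the bed estimate. The rest is unexplained and may be the coupon shifting in the grip. I relied on the camera distances instead.
- My first push along the jig's x axis stopped early from friction, so I repeated it.
- Early on, joint 7 briefly read -2.602 against its -2.6 limit during a viewing pose. I moved it away at once, and I don't know whether that counts as passing the range.

I never commanded the arm near the jars or the timer. I did not measure their positions again at the end.

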